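# Hang the long ear-mould gauge on the desk peg

## Robot

A 6-joint arm with a two-finger parallel gripper is mounted at the origin on a cart in front of the work surface, level with it; the furniture and walls round the work are solid. World frame = base frame: x ahead of the robot, y to its left, z up, the work surface at z = 0. Lengths are in m, angles in rad, forces in N, time in s.
With the tool pointing down it reaches from about 0.4 to 0.825 m from the base axis. Payload 7 kg.
Tool frame: the origin (TCP) lies midway between the tips of the shut fingers; the grasp point (between the pads) lies 19 mm behind it; z points along the fingers, y is the line along which they close (so a half turn about z gives the same grasp; the last joint's range is limited). The gripper opens to 88 mm and grips with 3 to 60 N. Pads are 19 mm wide; open, the fingers measure 130 mm over their backs; the gripper's body (78 mm by 193 mm) begins 47 mm behind the grasp point.
Start: joints at [-1.052, 0.359, 0.012, 0, -1.224, -0.288], TCP at [0.154, -0.657, 0.227] pointing down, gripper open.
Joint ranges: [-3.07, 3.07], [-1.43, 2.12], [-1.02, 1.25], [-3.03, 1.67], [-3.05, -0], [-3.03, 3.03]. Speed limits (rad/s): [2.39, 2.39, 3.01, 3.14, 3.14, 3.14].

## Interface

Orientations are given as [roll, pitch, yaw] about the fixed x, y, z axes, in that order (R = Rz(yaw) Ry(pitch) Rx(roll)).
In Python, from station import get_state, grab_frame, calibration, job_done, boxes_of, regions_of, spot_point gives the robot as it stands. The module is installed in compiled form; this text tells all that it offers.
- The arm moves only by the tool arm_command, never from a script. Its argument "commands" is a list of rows, each an object of numbers: "tx", "ty", "tz": the shift along the tool's x, y, z each as a share of 25 cm, from -1 to 1; "twist": the turn about the tool's z as a share of 180 degrees, from -1 to 1. A call has exactly 8 rows; each row is the pose to reach, as a shift and turn from the pose commanded when the call began, along the tool's axes at that moment, turning the shorter way round; what a row does not reach only later rows make up. A row lasts 1/12 s, in which the tool goes at most 41.7 mm and 7.16 degrees, less where a joint would pass 70% of its speed; a pose out of reach is approached as far as the arm can. A call with a number of a shift or a turn outside -1 to 1 is refused whole. A call with a gripper value outside its range is refused whole. "claw" is the opening, from 0 (shut) to 1 (fully open), set as the call begins (left out, the last holds). The fingers move at their own pace and stop on an object; "grip_force" is the grip in N (left out, the last holds). Time passes only in rows, so rows that repeat a pose let the fingers close, or fill a call up. It gives the time, the measured TCP pose, the force, the opening and the grip force at its end, in the units of the state.
- get_state(): the state, without advancing time (a new reading comes with each control period).
- grab_frame(name): name is "scene" or "top" or "wrist"; returns the picture (400x640x3 uint8, red, green, blue); there is no depth.
- calibration(name): a dict with "camera_matrix" (3x3 intrinsics, pixels), "extrinsics" (4x4, takes a point from camera to world coordinates). Camera axes: x right, y down, z forward; pixel columns grow to the right and rows downward; lengths in m; the calibration is good to about 2 mm. A picture is of the moment at which its call begins: read the wrist's pose just before it. calibration takes no time and is no camera call; for the wrist camera it gives the pose at the moment of the call.
- job_done(): hands the job in; it is judged then, once.
Trained networks look in the newest picture that a camera, given by its name, has taken for a name from the list of things; names that differ only in an ending like _2 or _b are one class to them, and where a whole thing is asked for, a point or a joint stands for the part that bears it (a point fixed in the world has none). Each returns a list of dicts, best first, with "score" (0 to 1); they miss things now and then, are a little off and sometimes report something else, mostly with a low value. They report only what shows in the picture. A call takes as long as a camera call. They do not tell look-alikes from the thing itself.
- boxes_of(query, camera): "rect" ([left, top, right, bottom] in pixels, round what is visible of it).
- regions_of(query, camera): "region" (400x640 bool, what is visible of it) and "rect" ([left, top, right, bottom] in pixels, round what is visible of it).
- spot_point(query, camera): "uv" ([column, row] in pixels: a listed point, or the origin of a listed thing).
The state is a dict: "t": time; "q": joint angles; "qd": joint speeds; "joint_efforts": joint torques, N m; "eef_pos": TCP position; "ee_rot": TCP orientation; "force": force on the tool from outside, world axes, zero at the start; "moment": the same for the moment, N m; "width": finger opening in m; "gripper_force": force on a finger pad.
Only numpy, scipy, OpenCV 4.12 (cv2) and the standard library are available. Lean on these libraries where they do the work, as an engineer would, in place of code of your own. Each camera call takes 0.05 s, during which the arm holds its last target. There are 200 camera calls.

## Task

Take the longer of the two flat ear-mould gauges out of the slotted rack and hang it by its round eye on the peg of the desk stand, so that it hangs freely there. Leave the shorter gauge in its slot.

Things in the scene. Friction and masses are not known exactly. Their poses are not given: they have to be found in the camera images.
- long_gauge: Longer gauge, 0.12 kg: upright flat aluminium plate, 8 mm thick. Origin: centre of its round eye, a 34 mm through hole in a ring 48 mm across. x: the eye's axis (across the plate), y: along its width, z: up. Blade (36 mm wide, 28 mm higher up) reaches 112 mm below the origin. Black ribbed grip from 24 to 62 mm above the origin, 24 mm wide (y), 12 mm thick (x). Stands in either slot of the rack.
- short_gauge: Shorter gauge, in the other slot, to be left there: same eye, ring, grip and axes, but its 36 mm wide blade reaches only 72 mm below the origin (the eye's centre), so its top is 144 mm above the worktop, the longer one's 184 mm.
- rack: Fixed grey slotted block, 64 mm (x) by 190 mm (y), 45 mm high. Origin: centre of its underside. Two slots open at the top, at y = +60 and -60 mm, each 12 mm (x) by 41 mm (y) and 35 mm deep; a gauge stands upright in each.
- peg_stand: Fixed steel stand. Origin: centre of the underside of its base (120 x 100 x 10 mm), z up. Post, 14 mm thick, at x +30, 185 mm high. Straight round peg, 8 mm thick, axis from (x 30, y 0, z 180 mm) at the post rising to its free tip at (-45, 0, 196), roughly toward the robot. The eye goes over the tip along the stand's +x; hung, its centre is about 13 mm below the peg's axis.
Things that resemble listed ones, but are neither listed nor needed, are in the scene too. What is shaped like the long_gauge but orange or yellow is not meant.

How it is judged:
At the end, for the whole second after the job is handed in: The long gauge hangs still by its eye on the peg: eye centre between post and tip (stand x -42 to 30 mm), within 15 mm of the peg sideways, 157 to 188 mm high, upright within 20 degrees, borne by the stand, below 50 mm/s; the short gauge within 20 mm of its start (x of long_gauge in the frame of peg_stand between -0.042 and 0.03 m and y of long_gauge in the frame of peg_stand between -0.015 and 0.015 m and z of long_gauge in the frame of peg_stand between 0.157 and 0.188 m and angle between long_gauge's own z axis and vertical below 0.35 rad and contact force between long_gauge and peg_stand above 0.2 N and linear speed of long_gauge below 0.05 m/s and distance of short_gauge from where it was at the start of the episode below 0.02 m); the robot touches nothing.
It fails at once if the shorter gauge is pulled out of its slot (distance of short_gauge from where it was at the start of the episode above 0.03 m).
It also fails if it takes over 40 s, if anything falls off the work surface, if the arm or the gripper's body presses on something with over 40 N, if the wrist force passes 120 N, or if a joint passes its speed limit or range.

## Working session

There is one attempt and no reset: what is moved stays moved. The work goes in short steps, Python scripts to look and compute and a tool call to move; the robot and the scene stay as the last step left them, time stands still between calls to the robot, and variables do not carry over. Pictures are saved under pics/ and viewed, at most 10 in all, crops included, and the job is handed in when it is done.

Besides the shell and the picture viewer there is one more tool, called after "Emit:" in YAML: its name, and indented under it one key for each argument. arm_command: Moves the arm, as the interface text tells. Shift numbers are shares of 25 cm and turn numbers shares of 180 degrees, none past 1 either way. Its arguments: {"type":"object","properties":{"commands":{"type":"array"},"claw":{"type":"number"},"grip_force":{"type":"number"}},"required":["commands"]}

```bash
mkdir -p pics; cat > h.py <<'E'
import numpy as np, cv2
from station import *
def cal(n):
    c=calibration(n); return np.array(c["camera_matrix"]),np.array(c["extrinsics"])
def ray(n,uv):
    K,T=cal(n); d=T[:3,:3]@np.linalg.solve(K,[uv[0],uv[1],1]); return T[:3,3],d/np.linalg.norm(d)
def onz(n,uv,z):
    o,d=ray(n,uv); return o+d*(z-o[2])/d[2]
def tri(rs):
    A=np.zeros((3,3));b=np.zeros(3)
    for o,d in rs:
        P=np.eye(3)-np.outer(d,d);A+=P;b+=P@o
    p=np.linalg.solve(A,b); return p,[float(np.linalg.norm((np.eye(3)-np.outer(d,d))@(p-o))) for o,d in rs]
def proj(n,p):
    K,T=cal(n); q=K@(T[:3,:3].T@(np.array(p)-T[:3,3])); return q[:2]/q[2]
def save(n,name):
    f=np.array(grab_frame(n)); cv2.imwrite(f"pics/{name}.png",f[:,:,::-1]); return f
E
python3 - <<'E'
from h import *
np.set_printoptions(precision=4,suppress=True)
for c in ["scene","top"]:
    save(c,c+"0")
    print(c,cal(c)[1][:3,3])
    for q in ["long_gauge","short_gauge","rack","peg_stand"]:
        print(q,[(np.round(s["uv"]),round(s["score"],2)) for s in spot_point(q,c)],[(np.round(s["rect"]),round(s["score"],2)) for s in boxes_of(q,c)])
s=get_state();print(s["t"],s["eef_pos"],s["ee_rot"],s["width"])
E
```

```text
scene [-0.3533 -0.6405  0.5636]
long_gauge [(array([359., 218.]), 0.91), (array([335., 177.]), 0.71), (array([409., 235.]), 0.64), (array([361., 189.]), 0.57), (array([270., 199.]), 0.24)] [(array([352., 162., 371., 224.]), 0.9), (array([327., 153., 344., 217.]), 0.85), (array([399., 204., 417., 287.]), 0.74), (array([350., 187., 370., 267.]), 0.6)]
short_gauge [(array([412., 212.]), 0.58)] [(array([403., 187., 425., 231.]), 0.86)]
rack [(array([382., 241.]), 0.84)] [(array([340., 214., 431., 255.]), 0.91)]
peg_stand [(array([272., 202.]), 0.57)] [(array([245., 132., 301., 214.]), 0.79)]
top [ 0.4254 -0.0508  0.9302]
long_gauge [(array([445., 228.]), 0.86), (array([316., 159.]), 0.7), (array([386., 225.]), 0.5), (array([364., 176.]), 0.45)] [(array([306., 150., 327., 170.]), 0.76), (array([422., 221., 460., 239.]), 0.55)]
short_gauge [(array([413., 168.]), 0.5)] [(array([406., 159., 430., 177.]), 0.47)]
rack [(array([384., 180.]), 0.67)] [(array([341., 158., 427., 199.]), 0.75)]
peg_stand [(array([242., 171.]), 0.58)] [(array([217., 138., 264., 195.]), 0.86)]
0.9 [ 0.1544 -0.6571  0.2266] [-3.1416  0.     -2.9108] 0.08748055944481171
```

```bash
python3 - <<'E'
import cv2
a=cv2.imread("pics/scene0.png")[110:300,220:460];b=cv2.imread("pics/top0.png")[110:260,200:480]
a=cv2.resize(a,(758,600),interpolation=cv2.INTER_CUBIC)
b=cv2.resize(b,(800,429),interpolation=cv2.INTER_CUBIC)
cv2.imwrite("pics/a.png",a);cv2.imwrite("pics/b.png",b)
E
```

```text
(no output)
```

View pics/a.png

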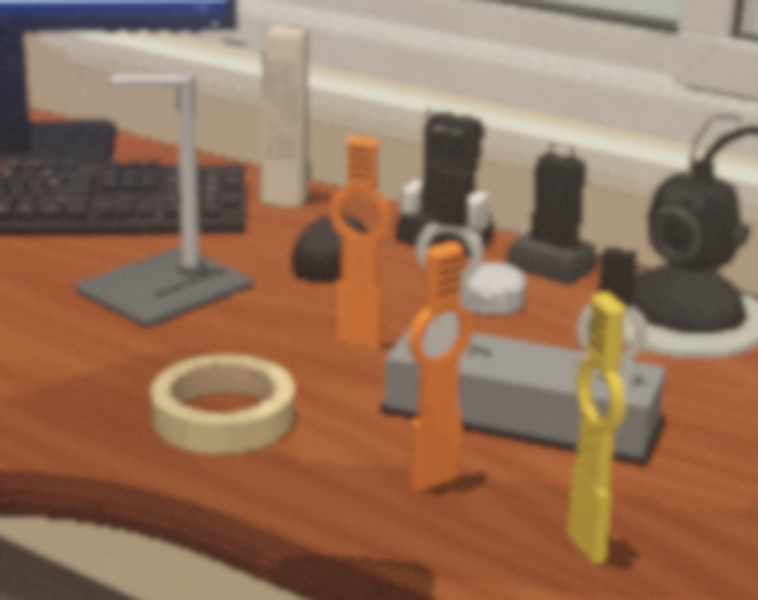

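View pics/b.png

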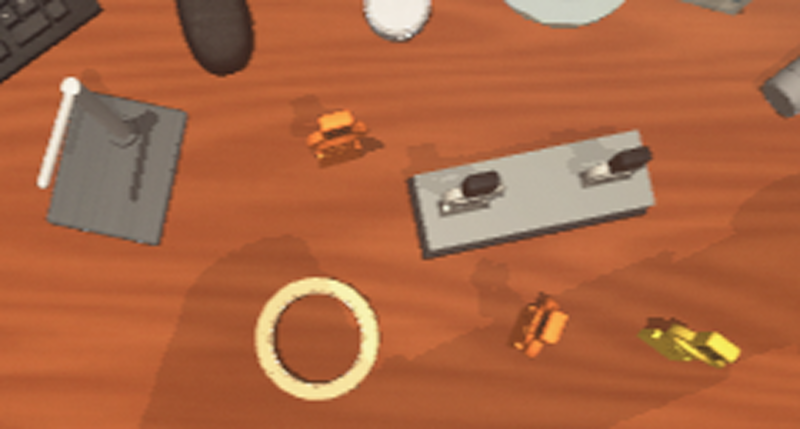

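The top view looks like +x up and +y left. The long gauge is in the rack's left slot: its eye is at about scene (362,188) and it stands much higher above the rack than the right one. The orange and yellow ones are decoys. The stand is at left, with the peg tip at about top (215,175) and the post top at about (224,140).

```bash
python3 - <<'E'
from h import *
np.set_printoptions(precision=4,suppress=True)
for c in ["top","scene"]:
    grab_frame(c)
    for q in ["rack","peg_stand"]:
        m=regions_of(q,c)[0]["region"]; np.save(f"{q}_{c}.npy",m)
for n,z in [("rack",.045),("peg_stand",.010)]:
    m=np.load(n+"_top.npy").astype(np.uint8)
    cs=max(cv2.findContours(m,0,1)[0],key=cv2.contourArea)
    p=np.array([onz("top",u[0],z)[:2] for u in cs],np.float32)
    r=cv2.minAreaRect(p*1000); print(n,r); print(cv2.boxPoints(r))
print("eye",tri([ray("scene",(361.5,188.5)),ray("top",(364,176))]))
E1=onz("top",(364,176),.122);print(E1)
# peg ends
print("tip",onz("top",(215,174.5),.196),"post",onz("top",(224.5,140),.183))
s=lambda u,v:(220+u*240/758,110+v*190/600)
print("tri tip",tri([ray("top",(215,174.5)),ray("scene",s(115,78))]))
print("tri post",tri([ray("top",(224.5,140)),ray("scene",s(187,80))]))
E
python3 - <<'E'
import cv2
a=cv2.imread("pics/top0.png")
b=cv2.resize(a[130:210,205:285],(600,600),interpolation=cv2.INTER_CUBIC)
cv2.imwrite("pics/c.png",b)
E
```

```text
rack ((543.4747924804688, -190.1143798828125), (72.15652465820312, 198.38671875), 12.910548210144043)
[[ 486.1459 -101.4896]
 [ 530.4713 -294.8611]
 [ 600.8037 -278.7392]
 [ 556.4783  -85.3677]]
peg_stand ((567.765380859375, 165.46109008789062), (115.12451171875, 128.1495361328125), 79.46749114990234)
[[494.2482 120.5811]
 [620.2386  97.1562]
 [641.2826 210.341 ]
 [515.2922 233.7659]]
eye (array([ 0.5345, -0.1337,  0.1237]), [1.694126335907128e-05, 1.6941263359040426e-05])
[ 0.5347 -0.1338  0.122 ]
tip [0.5207 0.1656 0.196 ] post [0.5925 0.1534 0.183 ]
tri tip (array([0.5204, 0.1649, 0.1986]), [6.03284401546451e-05, 6.032844015464808e-05])
tri post (array([0.5934, 0.1534, 0.1809]), [0.0006954237125703459, 0.0006954237125703762])
```

View pics/c.png

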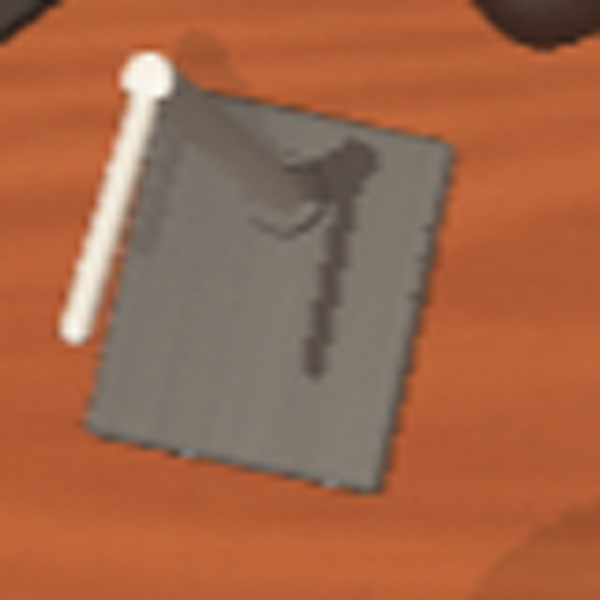

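Measured: eye at about (0.5345, -0.1337, 0.122) with rack yaw about 12°; peg tip at (0.520, 0.165), post at (0.593, 0.153), and peg yaw about -10.5°. Moving to a hover above the long gauge.

Emit:
arm_command:
  commands:
    - {"tx": -0.1, "ty": 0.08, "tz": -0.12}
    - {"tx": -0.98, "ty": 0.845, "tz": -0.18}
    - {"tx": -0.98, "ty": 0.845, "tz": -0.18}
    - {"tx": -0.98, "ty": 0.845, "tz": -0.18}
    - {"tx": -0.98, "ty": 0.845, "tz": -0.18}
    - {"tx": -0.98, "ty": 0.845, "tz": -0.18}
    - {"tx": -0.98, "ty": 0.845, "tz": -0.18}
    - {"tx": -0.98, "ty": 0.845, "tz": -0.18}
  claw: 0.7

```text
invalid input
```

Emit:
arm_command:
  commands:
    - {"tx": -0.98, "ty": 0.845, "twist": 0.006}
    - {"tx": -0.98, "ty": 0.845, "twist": 0.006}
    - {"tx": -0.98, "ty": 0.845, "twist": 0.006}
    - {"tx": -0.98, "ty": 0.845, "twist": 0.006}
    - {"tx": -0.98, "ty": 0.845, "twist": 0.006}
    - {"tx": -0.98, "ty": 0.845, "twist": 0.006}
    - {"tx": -0.98, "ty": 0.845, "twist": 0.006}
    - {"tx": -0.98, "ty": 0.845, "twist": 0.006}

```text
invalid input
```

Emit:
arm_command:
  commands:
    - {"tx": -0.1, "ty": 0.08, "tz": -0.12, "twist": 0}
    - {"tx": -0.98, "ty": 0.845, "tz": -0.18, "twist": 0}
    - {"tx": -0.98, "ty": 0.845, "tz": -0.18, "twist": 0}
    - {"tx": -0.98, "ty": 0.845, "tz": -0.18, "twist": 0}
    - {"tx": -0.98, "ty": 0.845, "tz": -0.18, "twist": 0}
    - {"tx": -0.98, "ty": 0.845, "tz": -0.18, "twist": 0}
    - {"tx": -0.98, "ty": 0.845, "tz": -0.18, "twist": 0}
    - {"tx": -0.98, "ty": 0.845, "tz": -0.18, "twist": 0}
  claw: 0.7

```text
t: 1.87
eef_pos: [0.3441, -0.3952, 0.2719]
ee_rot: [-3.141, 0.001, -2.911]
force: [1.2, 0.0, 1.0]
width: 0.0615
gripper_force: 0.0
```

Emit:
arm_command:
  commands:
    - {"tx": -0.98, "ty": 0.845, "tz": 0, "twist": 0.006}
    - {"tx": -0.98, "ty": 0.845, "tz": 0, "twist": 0.006}
    - {"tx": -0.98, "ty": 0.845, "tz": 0, "twist": 0.006}
    - {"tx": -0.98, "ty": 0.845, "tz": 0, "twist": 0.006}
    - {"tx": -0.98, "ty": 0.845, "tz": 0, "twist": 0.006}
    - {"tx": -0.98, "ty": 0.845, "tz": 0, "twist": 0.006}
    - {"tx": -0.98, "ty": 0.845, "tz": 0, "twist": 0.006}
    - {"tx": -0.98, "ty": 0.845, "tz": 0, "twist": 0.006}

```text
t: 2.53
eef_pos: [0.5351, -0.1326, 0.2718]
ee_rot: [-3.142, 0.001, -2.928]
force: [0.7, -1.0, -0.4]
width: 0.0613
gripper_force: 0.0
```

```bash
python3 - <<'E'
from h import *
np.set_printoptions(precision=4,suppress=True)
f=save("wrist","w1"); s=get_state(); print(s["eef_pos"],s["ee_rot"],s["qd"]); print(cal("wrist"))
for q in ["long_gauge","short_gauge"]:
  print(q,[(np.round(x["uv"]),round(x["score"],2)) for x in spot_point(q,"wrist")])
e=np.array([.5345,-.1337,.122]); print(proj("wrist",e),proj("wrist",e+[0,0,.062]),proj("wrist",s["eef_pos"]))
E
```

```text
[ 0.5377 -0.13    0.2712] [ 3.1414  0.0015 -2.927 ] [-0.064  -0.0184 -0.0413  0.0026 -0.0035  0.1091]
(array([[302.7311,   0.    , 318.0661],
       [  0.    , 302.7311, 199.6531],
       [  0.    ,   0.    ,   1.    ]]), array([[-0.2129,  0.929 ,  0.3026,  0.4553],
       [ 0.9771,  0.2026,  0.0656, -0.1478],
       [-0.0004,  0.3096, -0.9509,  0.4296],
       [ 0.    ,  0.    ,  0.    ,  1.    ]]))
long_gauge [(array([278.,  72.]), 0.88), (array([156.,  28.]), 0.84), (array([396., 232.]), 0.75), (array([314., 183.]), 0.72)]
short_gauge [(array([210., 174.]), 0.9)]
[317.7779 185.4458] [317.6791 204.4667] [322.4745 258.8116]
```

View pics/w1.png

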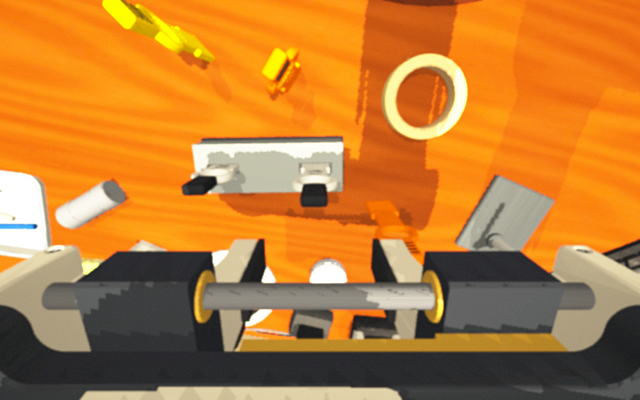

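Wrist view: long gauge's grip at about (314,195), eye at (314,183), with the rack edges level, so yaw agrees. Descending to just above its top, then fine-correcting.

Emit:
arm_command:
  commands:
    - {"tx": 0, "ty": 0, "tz": 0.12, "twist": 0}
    - {"tx": 0, "ty": 0, "tz": 0.26, "twist": 0}
    - {"tx": 0, "ty": 0, "tz": 0.26, "twist": 0}
    - {"tx": 0, "ty": 0, "tz": 0.26, "twist": 0}
    - {"tx": 0, "ty": 0, "tz": 0.26, "twist": 0}
    - {"tx": 0, "ty": 0, "tz": 0.26, "twist": 0}
    - {"tx": 0, "ty": 0, "tz": 0.26, "twist": 0}
    - {"tx": 0, "ty": 0, "tz": 0.26, "twist": 0}

```text
t: 3.35
eef_pos: [0.5342, -0.1354, 0.2079]
ee_rot: [-3.141, 0.002, -2.93]
force: [-0.4, 0.1, 0.8]
width: 0.0614
gripper_force: 0.0
```

```bash
python3 - <<'E'
from h import *
np.set_printoptions(precision=4,suppress=True)
s=get_state();f=save("wrist","w2"); print(s["eef_pos"],s["ee_rot"],np.abs(s["qd"]).max())
for x in spot_point("long_gauge","wrist"): print(np.round(x["uv"]),x["score"],onz("wrist",x["uv"],.122))
e=np.array([.5345,-.1337,.122]); print(proj("wrist",e),proj("wrist",e+[0,0,.062]))
cv2.imwrite("pics/w2c.png",cv2.resize(f[100:260,180:440,::-1],(780,480),interpolation=cv2.INTER_CUBIC))
E
```

```text
[ 0.5342 -0.1354  0.2079] [-3.1411  0.0023 -2.9298] 0.009680263685287224
[119.   9.] 0.93 [ 0.4206 -0.3026  0.122 ]
[317. 204.] 0.84 [ 0.5332 -0.1361  0.122 ]
[414. 262.] 0.84 [ 0.5694 -0.039   0.122 ]
[272.  64.] 0.62 [ 0.4332 -0.1915  0.122 ]
[319.801  206.2154] [320.2392 237.3203]
```

View pics/w2c.png

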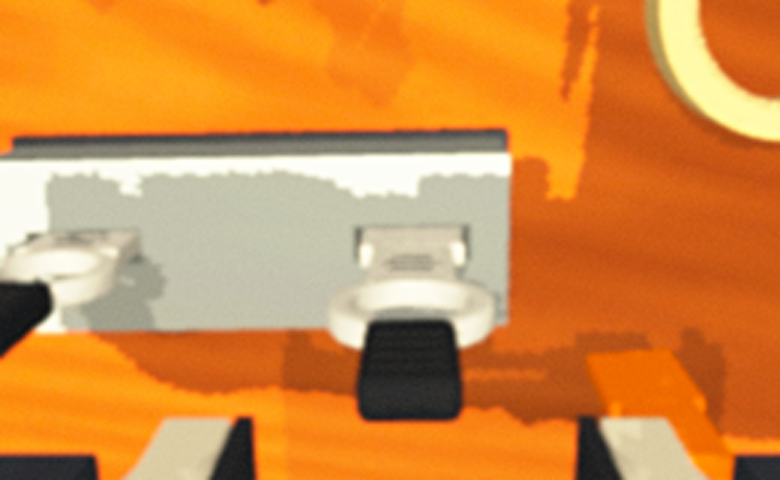

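Centred: grip at u≈317, fingers' midpoint at 318, rack edge level. Descending and gripping.

Emit:
arm_command:
  commands:
    - {"tx": 0, "ty": 0, "tz": 0.08, "twist": 0}
    - {"tx": 0, "ty": 0, "tz": 0.16, "twist": 0}
    - {"tx": 0, "ty": 0, "tz": 0.23, "twist": 0}
    - {"tx": 0, "ty": 0, "tz": 0.23, "twist": 0}
    - {"tx": 0, "ty": 0, "tz": 0.23, "twist": 0}
    - {"tx": 0, "ty": 0, "tz": 0.23, "twist": 0}
    - {"tx": 0, "ty": 0, "tz": 0.23, "twist": 0}
    - {"tx": 0, "ty": 0, "tz": 0.23, "twist": 0}

```text
t: 4.12
eef_pos: [0.5344, -0.1353, 0.1502]
ee_rot: [-3.141, 0.002, -2.93]
force: [-0.1, 0.1, 0.0]
width: 0.0613
gripper_force: 0.0
```

Emit:
arm_command:
  commands:
    - {"tx": 0, "ty": 0, "tz": 0, "twist": 0}
    - {"tx": 0, "ty": 0, "tz": 0, "twist": 0}
    - {"tx": 0, "ty": 0, "tz": 0, "twist": 0}
    - {"tx": 0, "ty": 0, "tz": 0, "twist": 0}
    - {"tx": 0, "ty": 0, "tz": 0, "twist": 0}
    - {"tx": 0, "ty": 0, "tz": 0, "twist": 0}
    - {"tx": 0, "ty": 0, "tz": 0, "twist": 0}
    - {"tx": 0, "ty": 0, "tz": 0, "twist": 0}
  claw: 0.1
  grip_force: 30

```text
t: 4.78
eef_pos: [0.5336, -0.1352, 0.1489]
ee_rot: [3.142, -0.0, -2.93]
force: [-0.7, -1.1, -0.0]
width: 0.0235
gripper_force: 30.0
```

Emit:
arm_command:
  commands:
    - {"tx": 0, "ty": 0, "tz": -0.05, "twist": 0}
    - {"tx": 0, "ty": 0, "tz": -0.14, "twist": 0}
    - {"tx": 0, "ty": 0, "tz": -0.28, "twist": 0}
    - {"tx": 0, "ty": 0, "tz": -0.42, "twist": 0}
    - {"tx": 0, "ty": 0, "tz": -0.56, "twist": 0}
    - {"tx": 0, "ty": 0, "tz": -0.7, "twist": 0}
    - {"tx": 0, "ty": 0, "tz": -0.8, "twist": 0}
    - {"tx": 0, "ty": 0, "tz": -0.8, "twist": 0}

```text
t: 5.45
eef_pos: [0.5356, -0.1358, 0.3551]
ee_rot: [-3.139, 0.009, -2.929]
force: [0.9, -0.1, -0.1]
width: 0.0238
gripper_force: 30.0
```

```bash
python3 - <<'E'
from h import *
np.set_printoptions(precision=4,suppress=True)
s=get_state(); print(s["eef_pos"],s["ee_rot"],s["width"],s["q"])
yaw=s["ee_rot"][2]; c,sn=np.cos(yaw),np.sin(yaw)
d=np.array([.460,.176])-s["eef_pos"][:2]
print("tx,ty",(d@[c,sn])/.25,(d@[sn,-c])/.25,"twist",-(np.radians(-190.5)-yaw)/np.pi)
# base corners of stand from picture c (crop scale 7.5)
P={k:onz("top",(205+u/7.5,130+v/7.5),.01)[:2] for k,(u,v) in dict(BL=(88,430),BR=(380,492),TR=(455,148)).items()}
print(P); a=P["TR"]-P["BR"]; b=P["BL"]-P["BR"]; print(np.degrees([np.arctan2(a[1],a[0]),np.arctan2(-b[0],b[1])]),(P["BL"]+P["TR"])/2)
print(onz("top",(214.6,175.1),.196),onz("top",(224.7,140.1),.185))
E
```

```text
[ 0.5356 -0.1358  0.3551] [-3.1386  0.0085 -2.9294] 0.023834122456753967 [ 0.1076  0.0923 -0.0485  0.0021 -1.4212 -1.4665]
tx,ty 0.032714038906510916 1.283027470341482 twist 0.12588882147397845
{'BL': array([0.5134, 0.2148]), 'BR': array([0.4953, 0.1187]), 'TR': array([0.6093, 0.0982])}
[-10.2078 -10.6324] [0.5614 0.1565]
[0.5195 0.1663 0.196 ] [0.5919 0.1525 0.185 ]
```

Emit:
arm_command:
  commands:
    - {"tx": 0.01, "ty": 0.1, "tz": 0, "twist": 0.03}
    - {"tx": 0.02, "ty": 0.25, "tz": 0, "twist": 0.06}
    - {"tx": 0.03, "ty": 0.4, "tz": 0, "twist": 0.09}
    - {"tx": 0.03, "ty": 0.55, "tz": 0, "twist": 0.126}
    - {"tx": 0.03, "ty": 0.7, "tz": 0, "twist": 0.126}
    - {"tx": 0.03, "ty": 0.85, "tz": 0, "twist": 0.126}
    - {"tx": 0.03, "ty": 1, "tz": 0, "twist": 0.126}
    - {"tx": 0.03, "ty": 1, "tz": 0, "twist": 0.126}

```text
t: 6.12
eef_pos: [0.4724, 0.1124, 0.3484]
ee_rot: [3.14, -0.001, 2.962]
force: [0.3, -0.3, -1.1]
width: 0.0235
gripper_force: 30.0
```

```bash
cat > go.py <<'E'
from h import *
import sys
np.set_printoptions(precision=4,suppress=True)
s=get_state(); p=s["eef_pos"];print(p,s["ee_rot"],s["width"],s["force"])
yaw=s["ee_rot"][2]; c,sn=np.cos(yaw),np.sin(yaw)
t=np.array(eval(sys.argv[1])); d=t-p
print("tx,ty,tz",(d[:2]@[c,sn])/.25,(d[:2]@[sn,-c])/.25,-d[2]/.25,"twist",-((np.radians(-190.5)-yaw+np.pi)%(2*np.pi)-np.pi)/np.pi)
E
python3 go.py "[.46,.176,.355]"
```

```text
[0.4724 0.1124 0.3484] [ 3.1403 -0.0006  2.9619] 0.02349838765937285 [ 0.2991 -0.3431 -1.1037]
tx,ty,tz 0.09442578799564066 0.2414674681213935 -0.026341071447697484 twist 0.001123988738596191
```

Emit:
arm_command:
  commands:
    - {"tx": 0.09, "ty": 0.1, "tz": 0, "twist": 0}
    - {"tx": 0.09, "ty": 0.2, "tz": 0, "twist": 0}
    - {"tx": 0.09, "ty": 0.24, "tz": 0.1, "twist": 0}
    - {"tx": 0.09, "ty": 0.24, "tz": 0.22, "twist": 0}
    - {"tx": 0.09, "ty": 0.24, "tz": 0.36, "twist": 0}
    - {"tx": 0.09, "ty": 0.24, "tz": 0.48, "twist": 0}
    - {"tx": 0.09, "ty": 0.24, "tz": 0.51, "twist": 0}
    - {"tx": 0.09, "ty": 0.24, "tz": 0.51, "twist": 0}

```text
t: 6.78
eef_pos: [0.4614, 0.1697, 0.2194]
ee_rot: [-3.138, -0.003, 2.958]
force: [1.7, 0.4, -0.7]
width: 0.0237
gripper_force: 30.0
```

```bash
python3 go.py "[.46,.176,.2205]"; python3 - <<'E'
from h import *
np.set_printoptions(precision=4,suppress=True)
a=save("scene","s2");b=save("top","t2")
for c in ["scene","top"]:
  print(c,[(np.round(x["uv"]),round(x["score"],2)) for x in spot_point("long_gauge",c)])
  for p in [(.459,.175,.193),(.5185,.165,.196),(.5915,.152,.180)]: print(proj(c,p))
A=cv2.resize(a[100:250,200:350],(400,400),interpolation=cv2.INTER_CUBIC);B=cv2.resize(b[110:230,160:280],(400,400),interpolation=cv2.INTER_CUBIC)
cv2.imwrite("pics/ab.png",np.hstack([A,B])[:,:,::-1])
E
```

```text
[0.4614 0.1697 0.2194] [-3.1378 -0.0032  2.9575] 0.023678991396576407 [ 1.6621  0.3941 -0.6867]
tx,ty,tz 0.010023687837488643 0.023744035283506455 -0.004547750361561631 twist -0.00025303808655607136
scene [(array([357., 218.]), 0.83), (array([410., 234.]), 0.76), (array([239., 142.]), 0.64), (array([336., 178.]), 0.62), (array([273., 199.]), 0.54)]
[236.2612 142.3068]
[255.9384 135.8839]
[278.9018 135.9158]
top [(array([315., 160.]), 0.84), (array([388., 222.]), 0.63)]
[209.2445 205.9381]
[215.2462 175.6448]
[225.5727 140.8681]
```

View pics/ab.png

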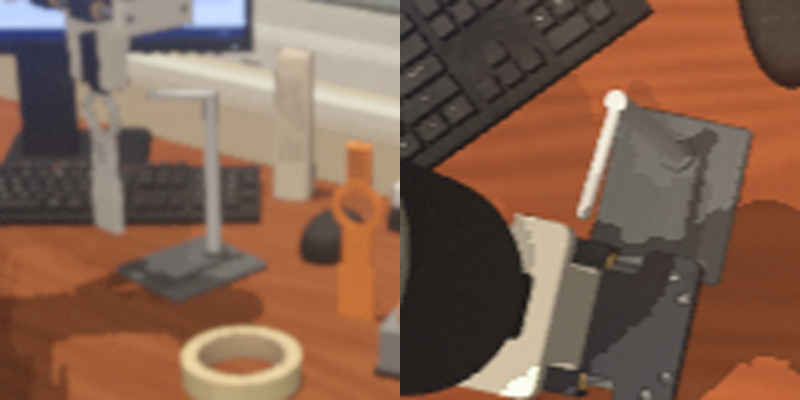

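The gauge hangs straight in the gripper, its ring at about scene (239,141), just in front of the tip (256,136). Inserting along the peg.

Emit:
arm_command:
  commands:
    - {"tx": 0, "ty": 0.022, "tz": 0, "twist": 0}
    - {"tx": 0, "ty": 0.022, "tz": 0, "twist": 0}
    - {"tx": -0.05, "ty": 0.022, "tz": 0, "twist": 0}
    - {"tx": -0.11, "ty": 0.022, "tz": 0, "twist": 0}
    - {"tx": -0.17, "ty": 0.022, "tz": 0, "twist": 0}
    - {"tx": -0.23, "ty": 0.022, "tz": 0, "twist": 0}
    - {"tx": -0.23, "ty": 0.022, "tz": 0, "twist": 0}
    - {"tx": -0.23, "ty": 0.022, "tz": 0, "twist": 0}

```text
t: 7.65
eef_pos: [0.521, 0.1653, 0.2212]
ee_rot: [-3.141, -0.0, 2.957]
force: [0.1, -0.2, -0.6]
width: 0.024
gripper_force: 30.0
```

Emit:
arm_command:
  commands:
    - {"tx": -0.03, "ty": 0, "tz": 0, "twist": 0}
    - {"tx": -0.06, "ty": 0, "tz": 0, "twist": 0}
    - {"tx": -0.1, "ty": 0, "tz": 0, "twist": 0}
    - {"tx": -0.13, "ty": 0, "tz": 0, "twist": 0}
    - {"tx": -0.13, "ty": 0, "tz": 0, "twist": 0}
    - {"tx": -0.13, "ty": 0, "tz": 0, "twist": 0}
    - {"tx": -0.13, "ty": 0, "tz": 0, "twist": 0}
    - {"tx": -0.13, "ty": 0, "tz": 0, "twist": 0}

```text
t: 8.32
eef_pos: [0.5518, 0.1596, 0.2214]
ee_rot: [-3.142, -0.0, 2.958]
force: [-0.4, -0.9, -1.2]
width: 0.0236
gripper_force: 30.0
```

```bash
python3 go.py "[.553,.1586,.2205]"; python3 - <<'E'
from h import *
a=save("scene","s3")
print([(np.round(x["uv"]),round(x["score"],2)) for x in spot_point("long_gauge","scene")],proj("scene",np.array(get_state()["eef_pos"])-[0,0,.0275]))
cv2.imwrite("pics/s3c.png",cv2.resize(a[90:230,205:325,::-1],(514,600),interpolation=cv2.INTER_CUBIC))
E
```

```text
[0.5518 0.1596 0.2214] [-3.1415 -0.0001  2.9577] 0.023573791595359692 [-0.4482 -0.9148 -1.2315]
tx,ty,tz -0.005487757974635575 -0.0029698778038430907 0.0037902856679524755 twist -0.00018661020353429207
[(array([409., 236.]), 0.96), (array([336., 175.]), 0.85), (array([266., 134.]), 0.73), (array([360., 216.]), 0.73)] [266.39124088 133.82345472]
```

View pics/s3c.png

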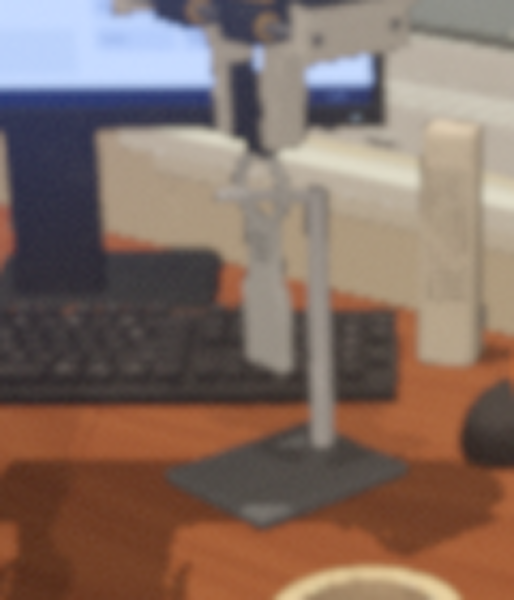

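The peg goes through the eye: the tip pokes out left of the ring at crop (218,192). Lowering until it bears.

Emit:
arm_command:
  commands:
    - {"tx": 0, "ty": 0, "tz": 0.015, "twist": 0}
    - {"tx": 0, "ty": 0, "tz": 0.03, "twist": 0}
    - {"tx": 0, "ty": 0, "tz": 0.045, "twist": 0}
    - {"tx": 0, "ty": 0, "tz": 0.055, "twist": 0}
    - {"tx": 0, "ty": 0, "tz": 0.062, "twist": 0}
    - {"tx": 0, "ty": 0, "tz": 0.066, "twist": 0}
    - {"tx": 0, "ty": 0, "tz": 0.066, "twist": 0}
    - {"tx": 0, "ty": 0, "tz": 0.066, "twist": 0}

```text
t: 9.08
eef_pos: [0.5521, 0.1596, 0.205]
ee_rot: [-3.142, 0.0, 2.958]
force: [0.5, 0.2, -1.6]
width: 0.0238
gripper_force: 30.0
```

Emit:
arm_command:
  commands:
    - {"tx": 0, "ty": 0, "tz": 0.004, "twist": 0}
    - {"tx": 0, "ty": 0, "tz": 0.008, "twist": 0}
    - {"tx": 0, "ty": 0, "tz": 0.012, "twist": 0}
    - {"tx": 0, "ty": 0, "tz": 0.012, "twist": 0}
    - {"tx": 0, "ty": 0, "tz": 0.012, "twist": 0}
    - {"tx": 0, "ty": 0, "tz": 0.012, "twist": 0}
    - {"tx": 0, "ty": 0, "tz": 0.012, "twist": 0}
    - {"tx": 0, "ty": 0, "tz": 0.012, "twist": 0}

```text
t: 9.75
eef_pos: [0.5523, 0.1597, 0.2028]
ee_rot: [3.141, 0.001, 2.958]
force: [-3.3, 0.1, 6.1]
width: 0.0239
gripper_force: 30.0
```

Contact felt (6 N upward). Opening, then withdrawing upward.

Emit:
arm_command:
  commands:
    - {"tx": 0, "ty": 0, "tz": -0.004, "twist": 0}
    - {"tx": 0, "ty": 0, "tz": -0.004, "twist": 0}
    - {"tx": 0, "ty": 0, "tz": -0.004, "twist": 0}
    - {"tx": 0, "ty": 0, "tz": -0.004, "twist": 0}
    - {"tx": 0, "ty": 0, "tz": -0.004, "twist": 0}
    - {"tx": 0, "ty": 0, "tz": -0.004, "twist": 0}
    - {"tx": 0, "ty": 0, "tz": -0.004, "twist": 0}
    - {"tx": 0, "ty": 0, "tz": -0.004, "twist": 0}
  claw: 0.7

```text
t: 10.42
eef_pos: [0.552, 0.1596, 0.2029]
ee_rot: [-3.142, -0.0, 2.958]
force: [0.0, -0.6, 0.6]
width: 0.0611
gripper_force: 0.0
```

Emit:
arm_command:
  commands:
    - {"tx": 0, "ty": 0, "tz": -0.04, "twist": 0}
    - {"tx": 0, "ty": 0, "tz": -0.1, "twist": 0}
    - {"tx": 0, "ty": 0, "tz": -0.2, "twist": 0}
    - {"tx": 0, "ty": 0, "tz": -0.3, "twist": 0}
    - {"tx": 0, "ty": 0, "tz": -0.4, "twist": 0}
    - {"tx": 0, "ty": 0, "tz": -0.5, "twist": 0}
    - {"tx": 0, "ty": 0, "tz": -0.5, "twist": 0}
    - {"tx": 0, "ty": 0, "tz": -0.5, "twist": 0}

```text
t: 11.08
eef_pos: [0.5527, 0.1599, 0.3304]
ee_rot: [3.139, 0.003, 2.958]
force: [0.4, 1.0, -0.5]
width: 0.0614
gripper_force: 0.0
```

Emit:
arm_command:
  commands:
    - {"tx": 0, "ty": 0, "tz": 0, "twist": 0}
    - {"tx": 0, "ty": 0, "tz": 0, "twist": 0}
    - {"tx": 0, "ty": 0, "tz": 0, "twist": 0}
    - {"tx": 0, "ty": 0, "tz": 0, "twist": 0}
    - {"tx": 0, "ty": 0, "tz": 0, "twist": 0}
    - {"tx": 0, "ty": 0, "tz": 0, "twist": 0}
    - {"tx": 0, "ty": 0, "tz": 0, "twist": 0}
    - {"tx": 0, "ty": 0, "tz": 0, "twist": 0}

```text
t: 11.75
eef_pos: [0.552, 0.1596, 0.3279]
ee_rot: [-3.141, -0.0, 2.958]
force: [0.1, 0.0, 0.1]
width: 0.0616
gripper_force: 0.0
```

```bash
python3 - <<'E'
from h import *
a=save("scene","s4")
print([(np.round(x["uv"]),round(x["score"],2)) for x in spot_point("long_gauge","scene")],proj("scene",[.552,.1596,.1755]))
A=cv2.resize(a[90:230,205:325],(428,500),interpolation=cv2.INTER_CUBIC)
for i in range(14): b=np.array(grab_frame("scene"))
B=cv2.resize(b[110:270,220:340],(372,500)) if 0 else cv2.resize(b[90:230,205:325],(360,500))
print(get_state()["t"],np.abs(a.astype(int)-b)[90:230,205:325].mean())
cv2.imwrite("pics/s4c.png",np.hstack([A,B])[:,:,::-1])
E
```

```text
[(array([260., 140.]), 0.88), (array([334., 179.]), 0.82), (array([407., 231.]), 0.57), (array([358., 219.]), 0.56)] [266.75691391 140.82559624]
12.55 0.9148015873015873
```

View pics/s4c.png

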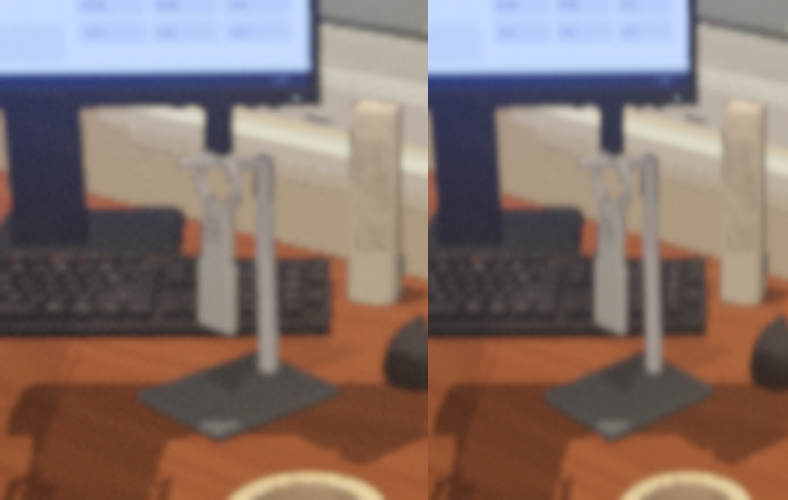

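The gauge hangs upright by its eye on the peg (eye at about scene (266,140)). It does not move between the two pictures 0.7 s apart, and the gripper is clear of it.

```bash
python3 -c "
from station import *
print(job_done())"
```

```text
the job is handed in; nothing more can be done
None
```

The longer gauge hangs upright and still by its eye on the stand's peg, the shorter one was not touched, and the job was handed in at about 12.6 s; no verdict was returned.

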